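Complete the slide-box layer on a shipper carrier and hold it up level

TASK

Finish loading the carrier for the cold shipper: set the two loose slide boxes down in the open places of the tray, so that all four boxes lie flat in the rim and interlock like a pinwheel round the post. Then, with the tray still standing on the bench and both boxes let go, take the carrier by its T handle, lift it about 10 cm clear of the bench and keep it there level and still, carried by nothing but the gripper; the program finishes while holding it in the air, nothing is put down. Do not tip the carrier and leave the other things on the bench where they are.

Things in the scene. Friction and masses are not known exactly. Their poses are not given: they have to be found in the camera images.
- carrier: loose aluminium tray, 156 mm square, floor 9 mm above the bench, rim 10 mm above the floor, 148 mm wide inside; a central steel post (12 mm, foot 28 mm) carries a T handle. Origin: on the bench under the post; z up; x along the handle bar; any yaw. 0.3 kg empty. The four boxes fit only as a pinwheel: each end against the next one's side, 3 to 4 mm gaps to one another and the rim.
- handle (a point): centre of the black T-handle bar, 80 mm above the carrier's underside: a bar 38 mm long (carrier x) x 14 mm wide (carrier y) x 14 mm high, top at 87 mm, to be pinched across its 14 mm width. When the carrier is loaded, the ribs of the boxes reach to 58.5 mm.
- place_0 (a point): open place in the carrier: where the centre of a box's underside goes, on the tray floor (carrier frame x -26, y +48, z 9 mm); the box's long side (92 mm) lies along the carrier's x. Empty at the start.
- place_1 (a point): open place in the carrier (carrier frame x -48, y -26, z 9 mm); the box's long side lies along the carrier's y. Empty at the start.
- place_2 (a point): place in the carrier (carrier frame x +26, y -48, z 9 mm), long side along the carrier's x; slide_box_2 already sits there.
- place_3 (a point): place in the carrier (carrier frame x +48, y +26, z 9 mm), long side along the carrier's y; slide_box_3 already sits there.
- slide_box_0: grey plastic slide box: 92 (x) x 48 (y) mm, lid top 34 mm above its underside, lower edges rounded 4 mm; on the lid's middle a grip rib 40 (x) x 12 (y) mm, its top 49.5 mm above the underside. 0.11 kg. Origin: centre of the underside; z up; half a turn makes no difference. Stands on the bench to the right of the carrier.
- slide_box_1: grey plastic slide box: 92 (x) x 48 (y) mm, lid top 34 mm above its underside, lower edges rounded 4 mm; on the lid's middle a grip rib 40 (x) x 12 (y) mm, its top 49.5 mm above the underside. 0.11 kg. Origin: centre of the underside; z up; half a turn makes no difference. Stands on the bench further to the right.
- slide_box_2: grey plastic slide box: 92 (x) x 48 (y) mm, lid top 34 mm above its underside, lower edges rounded 4 mm; on the lid's middle a grip rib 40 (x) x 12 (y) mm, its top 49.5 mm above the underside. 0.11 kg. Origin: centre of the underside; z up; half a turn makes no difference. Already in the carrier.
- slide_box_3: grey plastic slide box: 92 (x) x 48 (y) mm, lid top 34 mm above its underside, lower edges rounded 4 mm; on the lid's middle a grip rib 40 (x) x 12 (y) mm, its top 49.5 mm above the underside. 0.11 kg. Origin: centre of the underside; z up; half a turn makes no difference. Already in the carrier.
- shipper: fixed, left empty: the open shipper behind the carrier, a cardboard box with white foam walls, 206 mm square, 118 mm high. Origin: centre of the underside.
- dry_bath: fixed: the dry bath (block heater) behind the loose boxes, 306 (x) x 220 (y) mm, 186 mm high, 113 mm at its front. Origin: centre of the underside.
- vial_a: bystander: white screw-cap vial 26 mm thick, 49 mm high, near the bench's front left corner. Origin: centre of the underside.
- vial_b: bystander: brown screw-cap vial 26 mm thick, 49 mm high, at the left edge behind the carrier. Origin: centre of the underside.
- marker: bystander: marker pen 128 x 12 mm lying behind the carrier, in front of the shipper. Origin: under its middle.
- tweezers: bystander: steel tweezers 120 x 14 x 9 mm lying in front of the dry bath. Origin: under their middle.
- petri_dish: bystander: closed petri dish 83 mm wide, 17 mm high, beside the dry bath. Origin: centre of the underside.
- timer: bystander: lab timer 68 x 64 x 18 mm at the front, to the right of the boxes. Origin: centre of the underside.

How it is judged:
By the outcome, as a careful person would: the job done as asked, in the order asked, and still so for the second after the job is handed in, while the arm keeps its last pose, push and grip.
It also fails if it takes over 70 s, if anything falls off the work surface, if the arm or the gripper's body presses on something with over 40 N, if the wrist force passes 120 N, or if a joint passes its speed limit or range.

ROBOT

A 7-joint arm with a two-finger parallel gripper is mounted at the origin on a cart in front of the work surface, level with it; the furniture and walls round the work are solid. World frame = base frame: x ahead of the robot, y to its left, z up, the work surface at z = 0. Lengths are in m, angles in rad, forces in N, time in s.
With the tool pointing down it reaches from about 0.4 to 0.875 m from the base axis. Payload 6.5 kg.
Tool frame: the origin (TCP) lies at the very end of the fingers, on their centre line; the grasp point (between the pads) lies 19 mm behind it; z points along the fingers, y is the line along which they close (so a half turn about z gives the same grasp; the last joint's range is limited). The gripper opens to 88 mm and grips with 3 to 60 N. Pads are 18 mm wide; open, the fingers measure 123 mm over their backs; the gripper's body (75 mm by 187 mm) begins 45 mm behind the grasp point.
Start: joints at [-1.393, 0.536, -0.004, 1.538, 0.003, 1.067, -0.071], TCP at [0.157, 0.631, 0.239] pointing down, gripper open.
Joint ranges: [-2.7, 2.7], [-0.37, 2.16], [-1.27, 1.26], [0.24, 2.4], [-1.31, 4.45], [0.19, 1.91], [-2.76, 2.76]. Speed limits (rad/s): [2.39, 2.39, 3.14, 3.14, 3.14, 3.14, 3.14].

INTERFACE

Orientations are given as a 3x3 rotation matrix whose columns are the frame's x, y, z axes.
In Python, from station import state, camera, camera_params, job_done gives the robot as it stands.
- The arm moves only by the tool jog_arm, never from a script. Its argument "steps" is a list of rows, each an object of numbers: "wx", "wy", "wz": the turn, a rotation vector about the tool's x, y, z in rad; "dx", "dy", "dz": the shift along the tool's x, y, z in m; "fingers": the closure in counts, from 0 (fully open) to 255 (shut). A call has 1 to 12 rows; each row is the pose to reach, as a shift and turn from the pose commanded when the call began, along the tool's axes at that moment; what a row does not reach only later rows make up. A row lasts 1/10 s, in which the tool goes at most 50 mm and 8.59 degrees, less where a joint would pass 70% of its speed; a pose out of reach is approached as far as the arm can. A call with a gripper value outside its range is refused whole. The fingers move at their own pace and stop on an object; the grip force is fixed at half the most. Time passes only in rows, so rows that repeat a pose let the fingers close. It gives the time, the measured TCP pose, the force, the opening and the grip force at its end, in the units of the state.
- state(): the state, without advancing time (a new reading comes with each control period).
- camera(name): name is "scene" or "top" or "wrist"; returns the picture (480x640x3 uint8, red, green, blue); there is no depth.
- camera_params(name): a dict with "intrinsics" (3x3 intrinsics, pixels), "eye" and "orientation" of the camera in the world. Camera axes: x right, y up, looking along -z (the intrinsics and any distortion apply to the point x, -y, -z); pixel columns grow to the right and rows downward; lengths in m; the calibration is good to about 2 mm. A picture is of the moment at which its call begins: read the wrist's pose just before it. camera_params takes no time and is no camera call; for the wrist camera it gives the pose at the moment of the call.
- job_done(): hands the job in; it is judged then, once.
The state is a dict: "clock": time; "qpos": joint angles; "dq": joint speeds; "joint_efforts": joint torques, N m; "tool_pos": TCP position; "tool_rot": TCP orientation; "wrist_force": force on the tool from outside, world axes, zero at the start; "torque": the same for the moment, N m; "width": finger opening in m; "gripper_force": force on a finger pad.
Only numpy, scipy, OpenCV 4.12 (cv2) and the standard library are available. Lean on these libraries where they do the work, as an engineer would, in place of code of your own. Each camera call takes 0.05 s, during which the arm holds its last target. There are 200 camera calls.

## Working session

There is one attempt and no reset: what is moved stays moved. The work goes in short steps, Python scripts to look and compute and a tool call to move; the robot and the scene stay as the last step left them, time stands still between calls to the robot, and variables do not carry over. Pictures are saved under pics/ and viewed, at most 10 in all, crops included, and the job is handed in when it is done.

Besides the shell and the picture viewer there is one more tool, called after "Call:" as a command line: name --argument value ..., lists and objects as JSON in quotes. jog_arm: Moves the arm, as the interface text tells. Its arguments: {"type":"object","properties":{"steps":{"type":"array"}},"required":["steps"]}

```bash
mkdir -p pics; ls; python3 - <<'E'
from station import *
import cv2,numpy as np
s=state();print(s['clock'],s['tool_pos'],np.round(s['tool_rot'],3),s['width'])
for n in('top','scene'):
    p=camera_params(n);print(n,p)
    cv2.imwrite(f'pics/{n}0.png',camera(n)[:,:,::-1])
E
```

```text
pics
0.0 [0.15677029 0.63020656 0.23786128] [[-0.97   0.241 -0.   ]
 [ 0.241  0.97  -0.002]
 [-0.    -0.002 -1.   ]] 0.08829134418466439
top {'intrinsics': array([[451.30252253,   0.        , 322.85156014],
       [  0.        , 451.30252253, 243.00773169],
       [  0.        ,   0.        ,   1.        ]]), 'eye': array([ 0.48327039, -0.01676288,  1.18737511]), 'orientation': array([[-0.01281519,  0.99657289, -0.08172056],
       [-0.99990992, -0.01309841, -0.00293059],
       [-0.00399096,  0.08167565,  0.99665097]])}
scene {'intrinsics': array([[521.38749323,   0.        , 320.35952363],
       [  0.        , 521.38749323, 238.39024637],
       [  0.        ,   0.        ,   1.        ]]), 'eye': array([0.11565997, 0.4886704 , 0.92453461]), 'orientation': array([[-0.74893841,  0.50476631, -0.42930436],
       [-0.66236603, -0.58888404,  0.46312722],
       [-0.01903946,  0.63121039,  0.77537794]])}
```

View pics/top0.png

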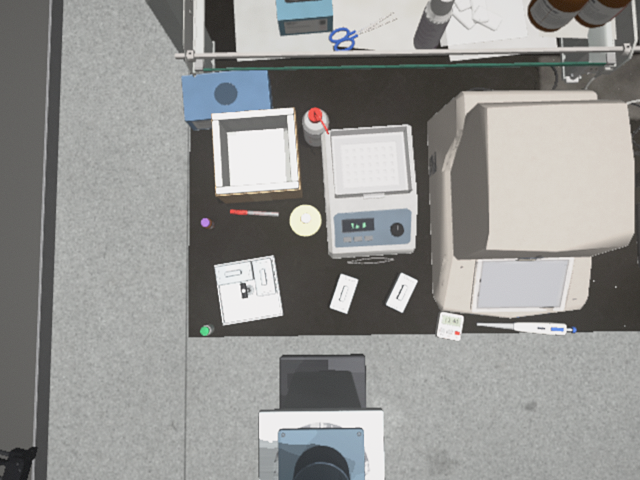

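The top view shows the carrier at about (249,290), the loose boxes at (344,293) and (402,292), and the handle at about (246,289). I'll enlarge these.

```bash
python3 - <<'E'
import cv2
a=cv2.imread('pics/top0.png')
c1=cv2.resize(a[245:335,200:300],None,fx=6,fy=6,interpolation=cv2.INTER_CUBIC)
cv2.imwrite('pics/c1.png',c1)
c2=cv2.resize(a[255:330,320:430],None,fx=7,fy=7,interpolation=cv2.INTER_CUBIC)
cv2.imwrite('pics/c2.png',c2)
E
```

```text
(no output)
```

View pics/c1.png

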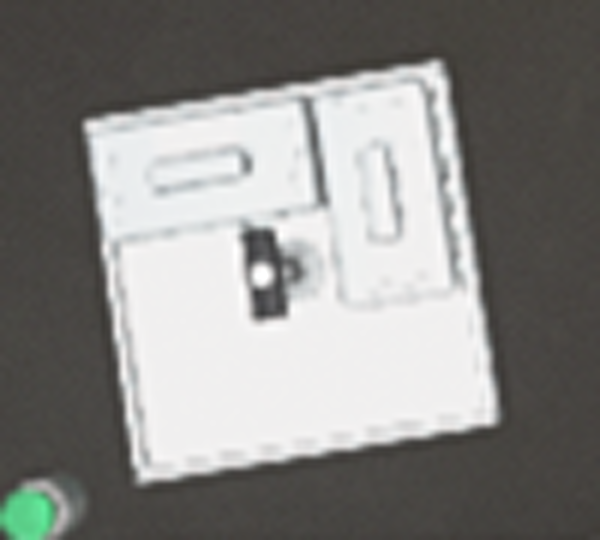

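View pics/c2.png

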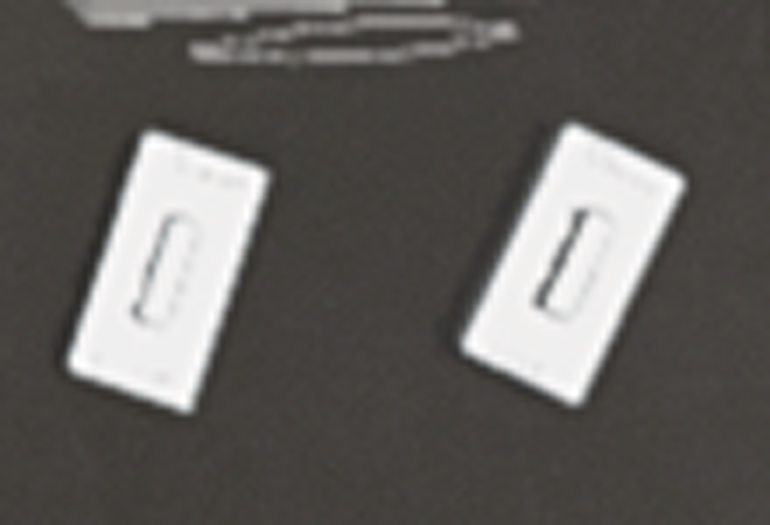

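```bash
cat > h.py <<'E'
from station import *
import cv2,numpy as np
from scipy.spatial.transform import Rotation as R
from scipy.optimize import least_squares
def ray(p,uv,z):
    K,O,e=p['intrinsics'],p['orientation'],p['eye']
    d=np.linalg.inv(K)@[uv[0],uv[1],1]; d=O@(d*[1,-1,-1])
    return (e+d*(z-e[2])/d[2])[:2]
def proj(p,X):
    c=(np.atleast_2d(X)-p['eye'])@p['orientation']*[1,-1,-1]; q=c@p['intrinsics'].T
    return q[:,:2]/q[:,2:]
def fit(P,model):
    """x,y,yaw of planar model points (n,2) to world pts"""
    f=lambda q:((np.array(model)@R.from_euler('z',q[2]).as_matrix()[:2,:2].T+q[:2])-P).ravel()
    m=np.array(P).mean(0); best=min((least_squares(f,[*m,a]) for a in np.arange(-3,3.2,.5)),key=lambda r:r.cost)
    return best.x,np.abs(best.fun).max()
def rect(a,b): return np.array([[a,b],[a,-b],[-a,-b],[-a,b]])/2   # front-left, front-right, back-right, back-left
def go(x,y,z,yaw):
    """tool pointing down, tool x at world yaw; nearest half turn; gives the row relative to commanded pose"""
    s=state();T=s['tool_rot']
    out=[]
    for k in(0,np.pi):
        c,n=np.cos(yaw+k),np.sin(yaw+k)
        G=np.array([[c,n,0],[n,-c,0],[0,0,-1]])
        out.append(R.from_matrix(T.T@G).as_rotvec())
    d=T.T@(np.array([x,y,z])-s['tool_pos'])
    print('shift',np.round(d,4),'turn',[np.round(o,3) for o in out],'q7',round(s['qpos'][6],2))
E
python3 - <<'E'
from h import *
p=camera_params('top')
o=np.array([200,245]);car=[o+np.array(c)/6 for c in[(85,122),(440,62),(498,424),(138,482)]]
P=[ray(p,c,.019) for c in car];print('car',fit(P,rect(.156,.156)))
h=[ray(p,o+np.array(c)/6,.087) for c in[(258,228),(272,318)]];print('handle',h,np.mean(h,0))
o=np.array([320,255])
for b in([(148,130),(270,172),(193,412),(70,368)],[(570,123),(686,183),(580,405),(462,348)]):
    q,r=fit([ray(p,o+np.array(c)/7,.034) for c in b],rect(.092,.048));print(q,r);go(*q[:2],.16,q[2])
print(camera_params('wrist'), state()['tool_pos'])
E
```

```text
car (array([ 0.45944559,  0.18018057, -6.13116242]), np.float64(0.0006977114594960976))
handle [array([0.47852802, 0.18178539]), array([0.44223489, 0.17606653])] [0.46038146 0.17892596]
[ 0.44820528 -0.06628608 -0.33523892] 0.0009549475401356977
shift [-0.4509 -0.6055  0.0789] turn [array([-0.00e+00, -2.00e-03, -3.05e+00]), array([-0.002,  0.   ,  0.091])] q7 -0.07
[ 0.4484038  -0.21294738 -0.47376472] 0.0013385660420737189
shift [-0.4865 -0.7478  0.0791] turn [array([-0.000e+00, -2.000e-03, -2.912e+00]), array([-0.002,  0.   ,  0.23 ])] q7 -0.07
{'intrinsics': array([[368.12375105,   0.        , 318.90945005],
       [  0.        , 368.12375105, 235.11184202],
       [  0.        ,   0.        ,   1.        ]]), 'eye': array([0.08828249, 0.64738039, 0.38436567]), 'orientation': array([[ 0.24155021, -0.93247306, -0.26860284],
       [ 0.9703856 ,  0.23145535,  0.0691391 ],
       [-0.00230079, -0.27734889,  0.96076652]])} [0.15677459 0.63025743 0.23791547]
```

Call:
jog_arm --steps '[{"dx": -0.315,"dy": -0.26,"dz": 0.02},{"dx": -0.315,"dy": -0.26,"dz": 0.02},{"dx": -0.315,"dy": -0.26,"dz": 0.02},{"dx": -0.315,"dy": -0.26,"dz": 0.02},{"dx": -0.315,"dy": -0.26,"dz": 0.02},{"dx": -0.315,"dy": -0.26,"dz": 0.02},{"dx": -0.315,"dy": -0.26,"dz": 0.02},{"dx": -0.315,"dy": -0.26,"dz": 0.02},{"dx": -0.45,"dy": -0.605,"dz": 0.04,"wz": 0.091},{"dx": -0.45,"dy": -0.605,"dz": 0.04,"wz": 0.091},{"dx": -0.45,"dy": -0.605,"dz": 0.04,"wz": 0.091},{"dx": -0.45,"dy": -0.605,"dz": 0.04,"wz": 0.091}]'

```text
invalid input at $.steps[0]: expected keys wx, wy, wz, dx, dy, dz, fingers
```

```bash
python3 - <<'E'
from h import *
go(.4482,-.0663,.19,-.335)
s=state();print(s['qpos'],s['tool_pos'],s['width'])
cv2.imwrite('pics/w1.png',camera('wrist')[:,:,::-1])
E
```

```text
shift [-0.4509 -0.6056  0.0489] turn [array([-0.00e+00, -2.00e-03, -3.05e+00]), array([-0.002,  0.   ,  0.091])] q7 -0.07
[-1.39319169  0.53712145 -0.00445515  1.53875102  0.00258141  1.06725852
 -0.07121565] [0.15677459 0.63025743 0.23791547] 0.08792449287213262
```

Call:
jog_arm --steps '[{"dx": -0.315,"dy": -0.26,"dz": 0.02,"wx": 0,"wy": 0,"wz": 0,"fingers": 150},{"dx": -0.315,"dy": -0.26,"dz": 0.02,"wx": 0,"wy": 0,"wz": 0,"fingers": 150},{"dx": -0.315,"dy": -0.26,"dz": 0.02,"wx": 0,"wy": 0,"wz": 0,"fingers": 150},{"dx": -0.315,"dy": -0.26,"dz": 0.02,"wx": 0,"wy": 0,"wz": 0,"fingers": 150},{"dx": -0.315,"dy": -0.26,"dz": 0.02,"wx": 0,"wy": 0,"wz": 0,"fingers": 150},{"dx": -0.315,"dy": -0.26,"dz": 0.02,"wx": 0,"wy": 0,"wz": 0,"fingers": 150},{"dx": -0.315,"dy": -0.26,"dz": 0.02,"wx": 0,"wy": 0,"wz": 0,"fingers": 150},{"dx": -0.45,"dy": -0.605,"dz": 0.04,"wx": 0,"wy": 0,"wz": 0.091,"fingers": 150},{"dx": -0.45,"dy": -0.605,"dz": 0.04,"wx": 0,"wy": 0,"wz": 0.091,"fingers": 150},{"dx": -0.45,"dy": -0.605,"dz": 0.04,"wx": 0,"wy": 0,"wz": 0.091,"fingers": 150},{"dx": -0.45,"dy": -0.605,"dz": 0.04,"wx": 0,"wy": 0,"wz": 0.091,"fingers": 150},{"dx": -0.45,"dy": -0.605,"dz": 0.04,"wx": 0,"wy": 0,"wz": 0.091,"fingers": 150}]'

```text
clock: 1.35
tool_pos: [0.4137, 0.103, 0.2081]
tool_rot: [[-0.945, 0.328, 0.0], [0.328, 0.945, 0.0], [-0.0, 0.0, -1.0]]
wrist_force: [1.2, -0.1, -0.3]
width: 0.0363
gripper_force: 0.0
```

```bash
python3 - <<'E'
from h import *
go(.4482,-.0663,.19,-.335)
s=state();print(s['clock'],s['qpos'],s['tool_pos'],s['width'])
np.save('w1',camera_params('wrist'),allow_pickle=True)
cv2.imwrite('pics/w1.png',camera('wrist')[:,:,::-1])
E
```

```text
shift [-0.0882 -0.1486  0.0181] turn [array([-1.000e-03,  1.000e-03, -3.141e+00]), array([0.   , 0.   , 0.001])] q7 0.95
1.35 [-0.55760347  0.19778063  0.23408221  2.14069406 -0.06320396  0.80885381
  0.95205515] [0.41368299 0.10300072 0.20814381] 0.03628538588422218
```

View pics/w1.png

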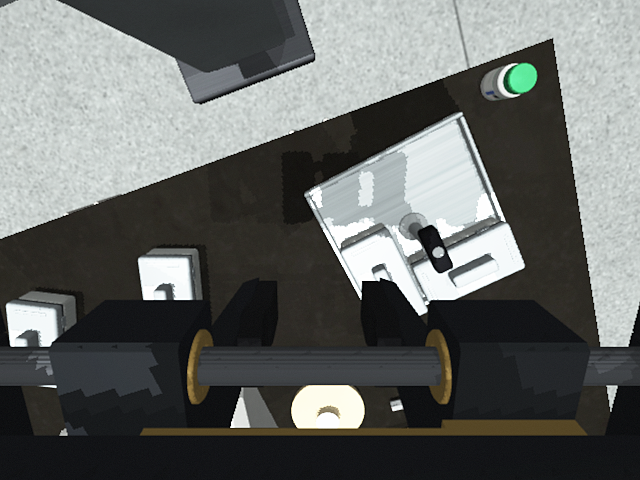

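The wrist picture shows the carrier with its near rim corners at (308,191) and (461,114), and the handle top ends at about (425,228) and (443,270). The loose boxes are at the left edge. I'll check my estimate against this.

```bash
python3 - <<'E'
from h import *
p=np.load('w1.npy',allow_pickle=True).item()
a=cv2.imread('pics/w1.png')
q=[.4595,.1802,.152]
M=R.from_euler('z',q[2]).as_matrix()
X=[(-.078,-.078,.019),(-.078,.078,.019),(.078,-.078,.019),(-.078,-.078,0),(0.019,-.007,.087),(-.019,.007,.087),(-.019,-.007,.087),(.019,.007,.087),(.072,.002,.043),(-.02,-.024,.043)]
W=np.array(X)@M.T+[q[0],q[1],0]
uv=proj(p,W);print(np.round(uv,1))
c=cv2.resize(a[100:325,295:530],None,fx=3,fy=3,interpolation=cv2.INTER_CUBIC)
for u in uv: cv2.circle(c,tuple(int(v) for v in (u-[295,100])*3),3,(0,0,255),1)
cv2.imwrite('pics/c3.png',c[:600])
E
```

```text
[[300.2 192.4]
 [458.8 108.4]
 [373.5 326.4]
 [301.2 189.1]
 [435.5 273.7]
 [433.  223.9]
 [415.8 232.3]
 [452.2 265.9]
 [452.3 298.6]
 [384.8 226.5]]
```

View pics/c3.png

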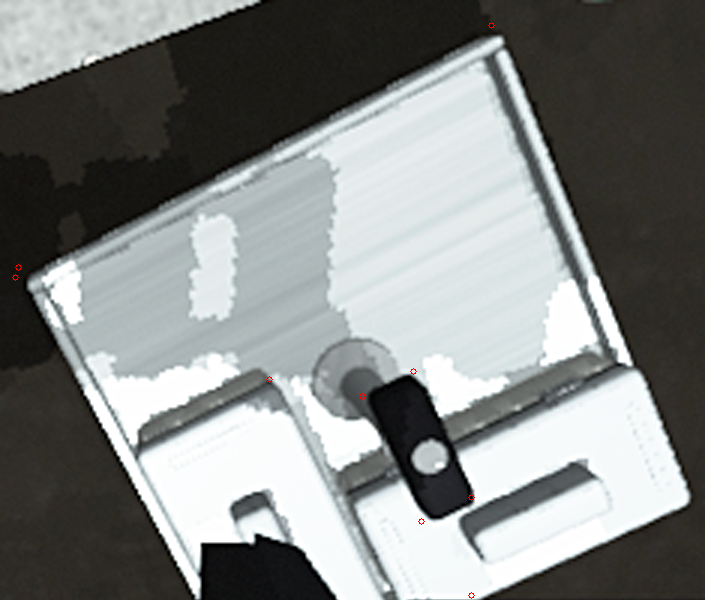

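Call:
jog_arm --steps '[{"dx": -0.088,"dy": -0.148,"dz": 0.018,"wx": 0,"wy": 0,"wz": 0,"fingers": 150},{"dx": -0.088,"dy": -0.148,"dz": 0.018,"wx": 0,"wy": 0,"wz": 0,"fingers": 150},{"dx": -0.088,"dy": -0.148,"dz": 0.018,"wx": 0,"wy": 0,"wz": 0,"fingers": 150},{"dx": -0.088,"dy": -0.148,"dz": 0.018,"wx": 0,"wy": 0,"wz": 0,"fingers": 150},{"dx": -0.088,"dy": -0.148,"dz": 0.018,"wx": 0,"wy": 0,"wz": 0,"fingers": 150},{"dx": -0.088,"dy": -0.148,"dz": 0.018,"wx": 0,"wy": 0,"wz": 0,"fingers": 150}]'

```text
clock: 2.0
tool_pos: [0.448, -0.0633, 0.1899]
tool_rot: [[-0.944, 0.329, -0.001], [0.329, 0.944, 0.0], [0.001, 0.0, -1.0]]
wrist_force: [-0.5, -0.3, -0.7]
width: 0.0362
gripper_force: 0.0
```

```bash
python3 - <<'E'
from h import *
go(.4482,-.0663,.19,-.335)
s=state();print(s['clock'],s['qpos'],s['tool_pos'],s['width'])
p=camera_params('wrist');np.save('w2',p,allow_pickle=True)
a=camera('wrist')[:,:,::-1].copy()
cv2.imwrite('pics/w2raw.png',a)
for q in([.4482,-.0663,-.335],[.4484,-.2129,-.474]):
    M=R.from_euler('z',q[2]).as_matrix()
    X=[(*v,.034) for v in rect(.092,.048)]+[(*v,.0495) for v in rect(.04,.012)]
    uv=proj(p,np.array(X)@M.T+[q[0],q[1],0]);print(np.round(uv,1))
    for u in uv: cv2.circle(a,tuple(int(round(v)) for v in u),2,(0,0,255),1)
cv2.imwrite('pics/w2.png',a)
E
```

```text
shift [-0.0012 -0.0027 -0.0001] turn [array([-1.000e-03, -0.000e+00,  3.141e+00]), array([ 0.   , -0.001, -0.001])] q7 1.41
2.0 [-0.24564621  0.27916364  0.33574115  2.10184599 -0.1298003   0.78034817
  1.40585854] [ 0.4479724  -0.06332567  0.18990014] 0.036214068140912895
[[343.5 268.6]
 [288.9 268.6]
 [286.2 162.2]
 [345.6 162.1]
 [323.3 245.8]
 [308.6 245.8]
 [308.2 197.4]
 [323.4 197.4]]
[[184.4 321. ]
 [131.5 314.5]
 [131.3 217.1]
 [188.4 224.7]
 [158.  300.5]
 [143.8 298.7]
 [144.2 254.8]
 [158.9 256.7]]
```

View pics/w2.png

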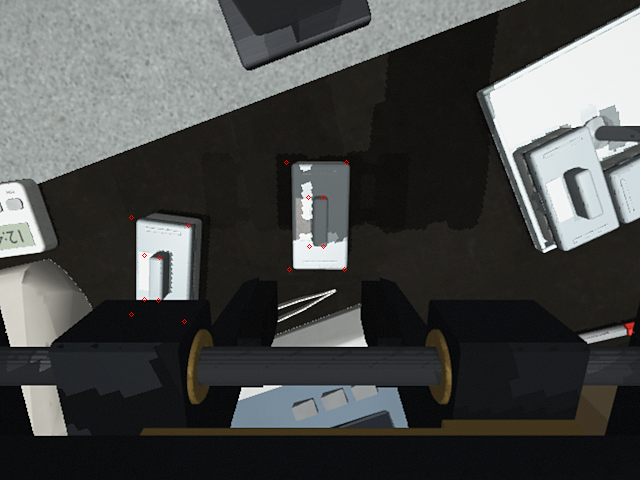

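The circles are my top-camera estimate. In the wrist view box 0's lid spans (292–350,162)–(293–348,269) and its rib (313–327,197–246), about 4 px right of the estimate. The fingers are centred on column 319.5, so I'll trust the wrist camera.

Call:
jog_arm --steps '[{"dx": 0,"dy": 0,"dz": 0,"wx": 0,"wy": 0,"wz": 0,"fingers": 150},{"dx": 0,"dy": 0,"dz": 0,"wx": 0,"wy": 0,"wz": 0,"fingers": 150}]'

```text
clock: 2.25
tool_pos: [0.4481, -0.0624, 0.1902]
tool_rot: [[-0.945, 0.326, 0.0], [0.326, 0.945, 0.0], [0.0, 0.0, -1.0]]
wrist_force: [-0.0, -0.3, 0.1]
width: 0.0363
gripper_force: 0.0
```

```bash
cat >> h.py <<'E'
def fitcam(p,uv,X,q0):
    f=lambda q:(proj(p,np.array(X)@R.from_euler('z',q[2]).as_matrix().T+[q[0],q[1],0])-uv).ravel()
    r=least_squares(f,q0);return r.x,np.abs(r.fun).max()
BOX=[(*v,.034) for v in rect(.092,.048)]+[(*v,.0495) for v in rect(.04,.012)]
E
python3 - <<'E'
from h import *
p=np.load('w2.npy',allow_pickle=True).item()
q,r=fitcam(p,np.array([(348,269),(293,269),(292,162),(350,162),(327,246),(313,246),(313,197),(327,197)]),BOX,[.448,-.066,-.33])
print(q,r);go(q[0],q[1],.037,q[2]);print(state()['tool_pos'])
a=camera('wrist')[:,:,::-1]
uv=proj(camera_params('wrist'),np.array(BOX)@R.from_euler('z',q[2]).as_matrix().T+[q[0],q[1],0])
print(np.round(uv))
c=cv2.resize(a[145:290,270:370],None,fx=4,fy=4,interpolation=cv2.INTER_CUBIC)
for u in uv: cv2.circle(c,tuple(int(v) for v in (u-[270,145]+.5)*4),3,(0,0,255),1)
b=cv2.resize(a[190:320,110:210],None,fx=4,fy=4,interpolation=cv2.INTER_CUBIC)
cv2.imwrite('pics/c4.png',np.hstack([c[:520],b]))
E
```

```text
[ 0.44939215 -0.06288529 -0.33803578] 1.1542095868538809
shift [-1.300e-03 -1.000e-04  1.532e-01] turn [array([ 0.000e+00,  1.000e-03, -3.136e+00]), array([ 0.   , -0.   ,  0.006])] q7 1.41
[ 0.4481442  -0.06242773  0.19016437]
[[346. 269.]
 [292. 268.]
 [290. 162.]
 [349. 162.]
 [327. 246.]
 [312. 246.]
 [312. 197.]
 [327. 197.]]
```

View pics/c4.png

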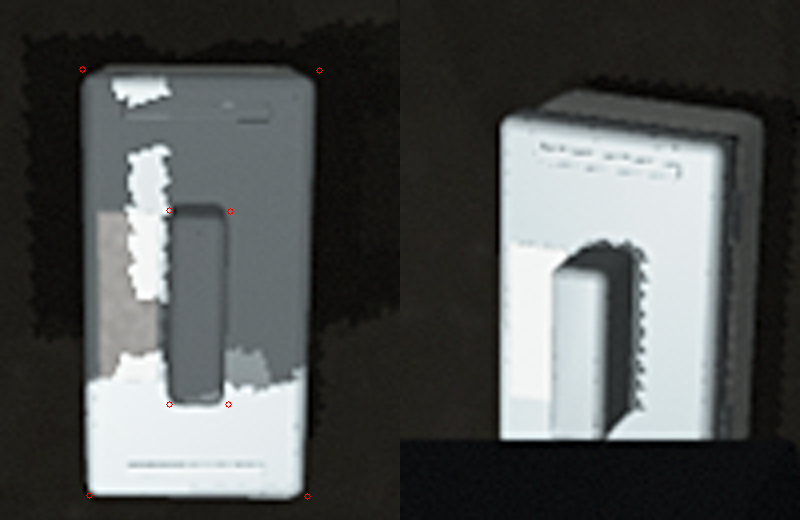

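Box 0's fit agrees within about half a pixel. In the right pane box 1's rib top starts at about (148–162,257). Next I'll grasp box 0.

Call:
jog_arm --steps '[{"dx": -0.0013,"dy": 0,"dz": 0.05,"wx": 0,"wy": 0,"wz": 0.006,"fingers": 150},{"dx": -0.0013,"dy": 0,"dz": 0.1,"wx": 0,"wy": 0,"wz": 0.006,"fingers": 150},{"dx": -0.0013,"dy": 0,"dz": 0.135,"wx": 0,"wy": 0,"wz": 0.006,"fingers": 150},{"dx": -0.0013,"dy": 0,"dz": 0.153,"wx": 0,"wy": 0,"wz": 0.006,"fingers": 150},{"dx": -0.0013,"dy": 0,"dz": 0.153,"wx": 0,"wy": 0,"wz": 0.006,"fingers": 150},{"dx": -0.0013,"dy": 0,"dz": 0.153,"wx": 0,"wy": 0,"wz": 0.006,"fingers": 255},{"dx": -0.0013,"dy": 0,"dz": 0.153,"wx": 0,"wy": 0,"wz": 0.006,"fingers": 255},{"dx": -0.0013,"dy": 0,"dz": 0.153,"wx": 0,"wy": 0,"wz": 0.006,"fingers": 255},{"dx": -0.0013,"dy": 0,"dz": 0.153,"wx": 0,"wy": 0,"wz": 0.006,"fingers": 255},{"dx": -0.0013,"dy": 0,"dz": 0.153,"wx": 0,"wy": 0,"wz": 0.006,"fingers": 255}]'

```text
clock: 3.3
tool_pos: [0.4495, -0.064, 0.0373]
tool_rot: [[-0.943, 0.334, 0.0], [0.334, 0.943, 0.0], [-0.0, 0.0, -1.0]]
wrist_force: [0.6, -0.0, 1.4]
width: 0.0118
gripper_force: 30.0
```

```bash
python3 - <<'E'
from h import *
cx,cy,a=.4607,.1836,.152
M=R.from_euler('z',a).as_matrix()[:2,:2]
for pl,ex in(((-.026,.048),0),((-.048,-.026),np.pi/2)):
    t=M@pl+[cx,cy];print(t);go(*t,.17,a+ex)
s=state();print(s['tool_pos'],s['gripper_force'],s['width'])
E
```

```text
[0.42773184 0.22710977]
shift [ 0.1177  0.2671 -0.1327] turn [array([ 1.000e-03, -0.000e+00,  2.649e+00]), array([ 0.   ,  0.   , -0.492])] q7 1.54
[0.41719023 0.15063184]
shift [ 0.1021  0.1915 -0.1327] turn [array([0.   , 0.   , 1.078]), array([-0.   ,  0.   , -2.063])] q7 1.54
[ 0.449535   -0.06397984  0.03729009] 29.969478249549866 0.011789578380524966
```

Call:
jog_arm --steps '[{"dx": 0,"dy": 0,"dz": -0.03,"wx": 0,"wy": 0,"wz": 0,"fingers": 255},{"dx": 0,"dy": 0,"dz": -0.08,"wx": 0,"wy": 0,"wz": 0,"fingers": 255},{"dx": 0,"dy": 0.02,"dz": -0.12,"wx": 0,"wy": 0,"wz": -0.1,"fingers": 255},{"dx": -0.002,"dy": 0.06,"dz": -0.143,"wx": 0,"wy": 0,"wz": -0.2,"fingers": 255},{"dx": -0.002,"dy": 0.1,"dz": -0.143,"wx": 0,"wy": 0,"wz": -0.35,"fingers": 255},{"dx": -0.002,"dy": 0.143,"dz": -0.143,"wx": 0,"wy": 0,"wz": -0.492,"fingers": 255},{"dx": -0.002,"dy": 0.143,"dz": -0.143,"wx": 0,"wy": 0,"wz": -0.492,"fingers": 255},{"dx": -0.002,"dy": 0.143,"dz": -0.143,"wx": 0,"wy": 0,"wz": -0.492,"fingers": 255},{"dx": -0.002,"dy": 0.143,"dz": -0.143,"wx": 0,"wy": 0,"wz": -0.492,"fingers": 255},{"dx": -0.002,"dy": 0.143,"dz": -0.143,"wx": 0,"wy": 0,"wz": -0.492,"fingers": 255}]'

```text
clock: 4.3
tool_pos: [0.4986, 0.0683, 0.1799]
tool_rot: [[-0.989, -0.148, -0.001], [-0.148, 0.989, -0.001], [0.001, -0.001, -1.0]]
wrist_force: [-0.5, -0.3, -2.1]
width: 0.0118
gripper_force: 30.0
```

```bash
python3 - <<'E'
from h import *
s=state();print(s['tool_pos'],s['dq'].max(),s['width'],s['wrist_force'])
p=camera_params('wrist');np.save('w3',p,allow_pickle=True)
a=camera('wrist')[:,:,::-1].copy();cv2.imwrite('pics/w3.png',a)
q=[.4607,.1836,.152];M=R.from_euler('z',q[2]).as_matrix()
uv=proj(p,np.array([(x,y,.019) for x,y in rect(.156,.156)])@M.T+[q[0],q[1],0]);print(np.round(uv))
lo=np.floor(uv.min(0)-15).astype(int).clip(0);hi=np.ceil(uv.max(0)+15).astype(int)
hi=np.minimum(hi,[640,480]);print(lo,hi)
c=a[lo[1]:hi[1],lo[0]:hi[0]];k=min(800/c.shape[1],600/c.shape[0]);print(k)
cv2.imwrite('pics/c5.png',cv2.resize(c,None,fx=k,fy=k,interpolation=cv2.INTER_CUBIC))
E
```

```text
[0.49856303 0.06830832 0.17993396] 0.002024965002266419 0.011837843034900897 [-0.49460365 -0.29074527 -2.05473215]
[[540. 277.]
 [366. 278.]
 [373.  93.]
 [573.  92.]]
[351  76] [588 294]
2.7522935779816513
```

View pics/c5.png

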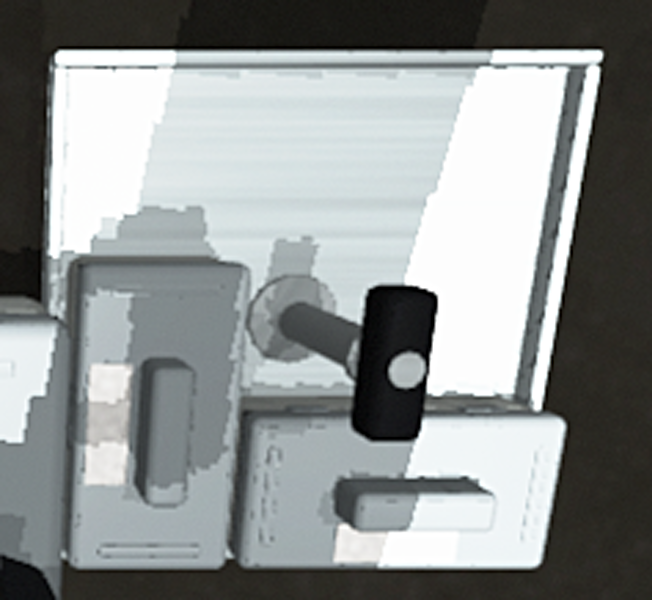

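Seen from (351,76) at ×2.75, the near rim corners are at crop (56,51) and (603,51). The handle cap is at (407,370), and the right rim edge runs to (545,408). Fitting these.

```bash
python3 - <<'E'
from h import *
p=np.load('w3.npy',allow_pickle=True).item()
f=lambda l:np.array([351,76])+np.array(l)/2.752-.3
uv=f([(55,51),(603,51),(407,370)])
X=[(-.078,-.078,.019),(-.078,.078,.019),(0,0,.088)]
for z in(.087,.090):
    X[2]=(0,0,z);q,r=fitcam(p,uv,X,[.46,.18,.15]);print(q,r)
q,_=fitcam(p,uv[:2],X[:2],[.46,.18,.15]);print('rim',q)
M=R.from_euler('z',q[2]).as_matrix()
Y=np.array([(.078,.078,.019),(.078,-.078,.019),(0,0,.087),(0.072,.002,.043),(.072,.07,.043)])
print(np.round((proj(p,Y@M.T+[q[0],q[1],0])-[351,76])*2.752))
m=M[:2,:2]
for pl,ex in(((-.026,.048),0),((-.048,-.026),np.pi/2)):
    t=m@pl+q[:2];print(t);go(*t,.049,q[2]+ex)
E
```

```text
[0.4623527  0.18230778 0.1507551 ] 0.6373093351760986
[0.46223487 0.18147863 0.14614598] 0.6966082788063943
rim [0.46246515 0.18181034 0.14771979]
[[513. 560.]
 [ 35. 559.]
 [402. 370.]
 [309. 572.]
 [535. 572.]]
[0.42968352 0.22546082]
shift [0.0449 0.1655 0.1309] turn [array([ 1.000e-03, -1.000e-03, -3.141e+00]), array([-0.   , -0.001,  0.001])] q7 1.59
[0.41881467 0.14902871]
shift [0.067  0.0915 0.131 ] turn [array([-1.000e-03, -0.000e+00,  1.572e+00]), array([ 0.00e+00, -1.00e-03, -1.57e+00])] q7 1.59
```

Call:
jog_arm --steps '[{"dx": 0.012,"dy": 0.045,"dz": 0,"wx": 0,"wy": 0,"wz": 0.001,"fingers": 255},{"dx": 0.025,"dy": 0.09,"dz": 0,"wx": 0,"wy": 0,"wz": 0.001,"fingers": 255},{"dx": 0.037,"dy": 0.135,"dz": 0,"wx": 0,"wy": 0,"wz": 0.001,"fingers": 255},{"dx": 0.045,"dy": 0.1655,"dz": 0,"wx": 0,"wy": 0,"wz": 0.001,"fingers": 255},{"dx": 0.045,"dy": 0.1655,"dz": 0.01,"wx": 0,"wy": 0,"wz": 0.001,"fingers": 255},{"dx": 0.045,"dy": 0.1655,"dz": 0.04,"wx": 0,"wy": 0,"wz": 0.001,"fingers": 255},{"dx": 0.045,"dy": 0.1655,"dz": 0.08,"wx": 0,"wy": 0,"wz": 0.001,"fingers": 255},{"dx": 0.045,"dy": 0.1655,"dz": 0.11,"wx": 0,"wy": 0,"wz": 0.001,"fingers": 255},{"dx": 0.045,"dy": 0.1655,"dz": 0.11,"wx": 0,"wy": 0,"wz": 0.001,"fingers": 255},{"dx": 0.045,"dy": 0.1655,"dz": 0.11,"wx": 0,"wy": 0,"wz": 0.001,"fingers": 255}]'

```text
clock: 5.35
tool_pos: [0.43, 0.2256, 0.0703]
tool_rot: [[-0.989, -0.148, -0.0], [-0.148, 0.989, -0.001], [0.001, -0.001, -1.0]]
wrist_force: [-0.4, 0.8, -1.5]
width: 0.0116
gripper_force: 30.0
```

```bash
python3 - <<'E'
from h import *
go(.4296,.2257,.0465,.149);s=state();print(s['tool_pos'],s['wrist_force'])
cv2.imwrite('pics/t1.png',cv2.resize(camera('wrist')[60:330,120:520,::-1],None,fx=2,fy=2,interpolation=cv2.INTER_CUBIC))
E
```

```text
shift [0.0004 0.0002 0.0238] turn [array([-1.000e-03,  2.000e-03,  3.141e+00]), array([-0.001, -0.001, -0.   ])] q7 1.24
[0.430027   0.22557233 0.07033282] [-0.43667614  0.75116562 -1.54559278]
```

View pics/t1.png

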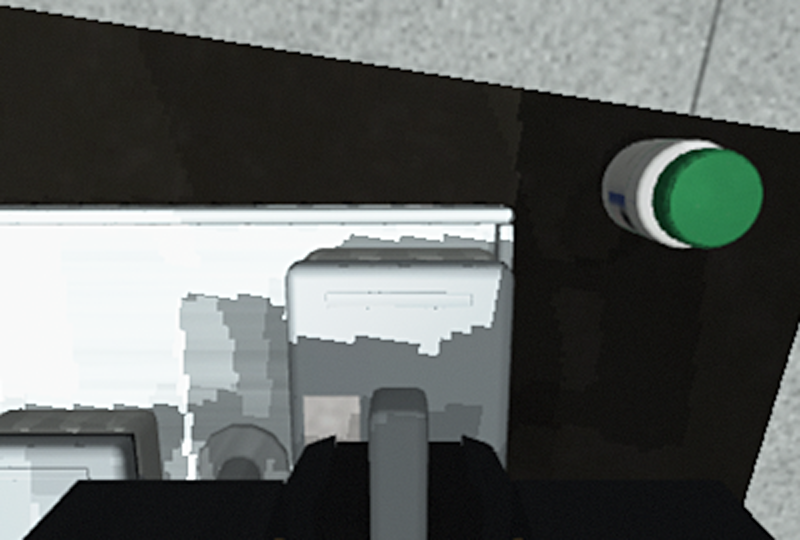

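The box hovers at its place. The rim's near right corner is at view (513,209), which is raw (376.5,164.5), and the box's lid lies inside the rim. A quick check of that corner.

```bash
python3 - <<'E'
from h import *
p=camera_params('wrist')
c,s=np.cos(.149),np.sin(.149);m=np.array([[c,-s],[s,c]])
X=m@[-.078,.078]+[.4624,.182]
print('measured-expected, carrier frame',m.T@(ray(p,(376.3,164.5),.019)-X))
print('yaw',[ray(p,u,.019) for u in((125,163),(376.3,164.5))])
E
```

```text
measured-expected, carrier frame [0.00073669 0.00048278]
yaw [array([0.39334067, 0.11593316]), array([0.37434206, 0.24814351])]
```

Call:
jog_arm --steps '[{"dx": 0,"dy": 0.0005,"dz": 0.008,"wx": 0,"wy": 0,"wz": 0,"fingers": 255},{"dx": 0,"dy": 0.0005,"dz": 0.016,"wx": 0,"wy": 0,"wz": 0,"fingers": 255},{"dx": 0,"dy": 0.0005,"dz": 0.02,"wx": 0,"wy": 0,"wz": 0,"fingers": 255},{"dx": 0,"dy": 0.0005,"dz": 0.0235,"wx": 0,"wy": 0,"wz": 0,"fingers": 255},{"dx": 0,"dy": 0.0005,"dz": 0.0235,"wx": 0,"wy": 0,"wz": 0,"fingers": 255}]'

```text
clock: 5.9
tool_pos: [0.4295, 0.2274, 0.0464]
tool_rot: [[-0.989, -0.15, -0.0], [-0.15, 0.989, 0.0], [0.0, 0.0, -1.0]]
wrist_force: [0.1, -0.5, -1.1]
width: 0.0114
gripper_force: 30.0
```

Call:
jog_arm --steps '[{"dx": 0,"dy": -0.001,"dz": 0,"wx": 0,"wy": 0,"wz": 0,"fingers": 255},{"dx": 0,"dy": -0.001,"dz": 0.0008,"wx": 0,"wy": 0,"wz": 0,"fingers": 255},{"dx": 0,"dy": -0.001,"dz": 0.0008,"wx": 0,"wy": 0,"wz": 0,"fingers": 170},{"dx": 0,"dy": -0.001,"dz": 0.0008,"wx": 0,"wy": 0,"wz": 0,"fingers": 170},{"dx": 0,"dy": -0.001,"dz": 0.0008,"wx": 0,"wy": 0,"wz": 0,"fingers": 170},{"dx": 0,"dy": -0.001,"dz": 0.0008,"wx": 0,"wy": 0,"wz": 0,"fingers": 170}]'

```text
clock: 6.5
tool_pos: [0.4298, 0.2262, 0.0458]
tool_rot: [[-0.989, -0.15, 0.0], [-0.15, 0.989, -0.0], [-0.0, -0.0, -1.0]]
wrist_force: [0.5, -0.0, -0.3]
width: 0.0292
gripper_force: 0.0
```

Call:
jog_arm --steps '[{"dx": 0,"dy": 0,"dz": -0.03,"wx": 0,"wy": 0,"wz": 0,"fingers": 170},{"dx": 0,"dy": 0,"dz": -0.08,"wx": 0,"wy": 0,"wz": 0,"fingers": 150},{"dx": 0,"dy": -0.02,"dz": -0.125,"wx": 0,"wy": 0,"wz": 0,"fingers": 150},{"dx": 0.0456,"dy": -0.434,"dz": -0.144,"wx": 0,"wy": 0,"wz": 0.624,"fingers": 150},{"dx": 0.0456,"dy": -0.434,"dz": -0.144,"wx": 0,"wy": 0,"wz": 0.624,"fingers": 150},{"dx": 0.0456,"dy": -0.434,"dz": -0.144,"wx": 0,"wy": 0,"wz": 0.624,"fingers": 150},{"dx": 0.0456,"dy": -0.434,"dz": -0.144,"wx": 0,"wy": 0,"wz": 0.624,"fingers": 150},{"dx": 0.0456,"dy": -0.434,"dz": -0.144,"wx": 0,"wy": 0,"wz": 0.624,"fingers": 150},{"dx": 0.0456,"dy": -0.434,"dz": -0.144,"wx": 0,"wy": 0,"wz": 0.624,"fingers": 150},{"dx": 0.0456,"dy": -0.434,"dz": -0.144,"wx": 0,"wy": 0,"wz": 0.624,"fingers": 150},{"dx": 0.0456,"dy": -0.434,"dz": -0.144,"wx": 0,"wy": 0,"wz": 0.624,"fingers": 150},{"dx": 0.0456,"dy": -0.434,"dz": -0.144,"wx": 0,"wy": 0,"wz": 0.624,"fingers": 150}]'

```text
clock: 7.7
tool_pos: [0.4489, -0.2153, 0.1905]
tool_rot: [[-0.887, 0.462, 0.001], [0.462, 0.887, -0.003], [-0.002, -0.002, -1.0]]
wrist_force: [0.2, 1.2, -0.6]
width: 0.0361
gripper_force: 0.0
```

```bash
python3 - <<'E'
from h import *
s=state();print(s['tool_pos'],s['qpos']);go(.4496,-.2095,.19,-.474)
E
```

```text
[ 0.44888429 -0.21534484  0.19045963] [-0.00799653  0.36467623  0.44655404  2.0012882  -0.20980823  0.81746402
  1.64771096]
shift [0.0021 0.0055 0.0004] turn [array([4.000e-03, 3.000e-03, 3.136e+00]), array([-0.002,  0.002, -0.006])] q7 1.65
```

Call:
jog_arm --steps '[{"dx": 0,"dy": 0,"dz": 0,"wx": 0,"wy": 0,"wz": 0,"fingers": 150},{"dx": 0,"dy": 0,"dz": 0,"wx": 0,"wy": 0,"wz": 0,"fingers": 150},{"dx": 0,"dy": 0,"dz": 0,"wx": 0,"wy": 0,"wz": 0,"fingers": 150}]'

```text
clock: 8.0
tool_pos: [0.4497, -0.2079, 0.1895]
tool_rot: [[-0.891, 0.454, -0.0], [0.454, 0.891, 0.001], [0.001, 0.001, -1.0]]
wrist_force: [-0.2, -0.1, -0.3]
width: 0.0363
gripper_force: 0.0
```

```bash
python3 - <<'E'
from h import *
q=[.4496,-.2095,-.474];go(q[0],q[1],.19,q[2])
p=camera_params('wrist');np.save('w4',p,allow_pickle=True)
a=camera('wrist')[:,:,::-1].copy();cv2.imwrite('pics/w4.png',a)
uv=proj(p,np.array(BOX)@R.from_euler('z',q[2]).as_matrix().T+[q[0],q[1],0]);print(np.round(uv,1).tolist())
for im,n in((a,'w4'),(cv2.imread('pics/w2raw.png'),'w2')):
    g=cv2.GaussianBlur(cv2.cvtColor(im,cv2.COLOR_BGR2GRAY),(3,3),0).astype(float)
    r=g[150:285,300:340].mean(1);print(n,'rows',150,np.round(r).astype(int).tolist()[:22],255,np.round(r).astype(int).tolist()[105:130])
    for y in(180,225,262): print(y,np.round(g[y-1:y+2,280:362].mean(0)).astype(int).tolist())
c=cv2.resize(a[145:290,260:380],None,fx=4,fy=4,interpolation=cv2.INTER_CUBIC)
for u in uv: cv2.circle(c,tuple(int(v) for v in (u-[260,145]+.5)*4),3,(0,0,255),1)
cv2.imwrite('pics/c6.png',c)
E
```

```text
shift [-0.0007 -0.0015 -0.0005] turn [array([ 1.000e-03,  1.000e-03, -3.139e+00]), array([ 0.001, -0.001,  0.003])] q7 1.64
[[344.6, 268.3], [289.8, 268.2], [287.6, 161.5], [347.1, 161.7], [324.5, 245.4], [309.8, 245.3], [309.6, 196.9], [324.8, 196.9]]
w4 rows 150 [23, 23, 23, 22, 22, 21, 20, 19, 18, 15, 24, 59, 89, 94, 99, 110, 115, 118, 119, 119, 118, 118] 255 [250, 250, 250, 250, 249, 248, 249, 252, 250, 244, 243, 249, 250, 217, 132, 53, 33, 40, 40, 41, 41, 40, 40, 39, 39]
180 [18, 18, 18, 18, 18, 17, 19, 38, 75, 103, 114, 118, 119, 119, 119, 119, 117, 118, 154, 218, 250, 250, 248, 248, 248, 249, 249, 234, 192, 142, 118, 116, 119, 119, 119, 119, 119, 119, 119, 119, 119, 119, 119, 119, 119, 119, 119, 119, 119, 119, 119, 119, 119, 119, 119, 119, 119, 119, 120, 120, 120, 120, 118, 115, 105, 78, 42, 21, 17, 18, 18, 18, 18, 19, 19, 18, 18, 18, 20, 22, 22, 22]
225 [38, 37, 37, 37, 37, 35, 33, 35, 50, 81, 105, 116, 134, 158, 171, 172, 170, 171, 170, 170, 174, 186, 193, 188, 178, 177, 173, 156, 129, 105, 98, 106, 113, 116, 116, 116, 116, 116, 116, 117, 116, 114, 105, 99, 105, 115, 117, 11
[... 1223 characters left out ...]
 116, 140, 157, 159, 158, 160, 159, 158, 157, 159, 162, 164, 164, 165, 159, 133, 100, 80, 80, 91, 101, 105, 106, 106, 106, 106, 106, 106, 106, 105, 101, 92, 86, 94, 105, 107, 106, 106, 107, 107, 107, 107, 107, 107, 107, 107, 107, 107, 107, 106, 104, 98, 81, 48, 18, 12, 14, 17, 19, 21, 22, 23, 24, 22, 23, 24, 25]
262 [29, 29, 29, 29, 30, 31, 30, 29, 30, 29, 26, 23, 62, 154, 219, 236, 239, 239, 238, 238, 238, 236, 232, 233, 235, 235, 232, 232, 234, 236, 236, 235, 234, 234, 235, 235, 235, 235, 234, 233, 233, 234, 233, 230, 230, 231, 230, 232, 233, 232, 229, 229, 229, 228, 230, 231, 230, 231, 231, 232, 232, 231, 232, 232, 224, 197, 143, 75, 32, 26, 29, 29, 29, 30, 30, 30, 30, 29, 29, 29, 30, 31]
```

Box 1's lid rows are 161–269 and its mid column is 316.7, so I need dx −1.2 mm and dy −1.8 mm, with no turn. Grasp.

Call:
jog_arm --steps '[{"dx": -0.0012,"dy": -0.0018,"dz": 0.05,"wx": 0,"wy": 0,"wz": 0,"fingers": 150},{"dx": -0.0012,"dy": -0.0018,"dz": 0.1,"wx": 0,"wy": 0,"wz": 0,"fingers": 150},{"dx": -0.0012,"dy": -0.0018,"dz": 0.135,"wx": 0,"wy": 0,"wz": 0,"fingers": 150},{"dx": -0.0012,"dy": -0.0018,"dz": 0.1525,"wx": 0,"wy": 0,"wz": 0,"fingers": 150},{"dx": -0.0012,"dy": -0.0018,"dz": 0.1525,"wx": 0,"wy": 0,"wz": 0,"fingers": 150},{"dx": -0.0012,"dy": -0.0018,"dz": 0.1525,"wx": 0,"wy": 0,"wz": 0,"fingers": 255},{"dx": -0.0012,"dy": -0.0018,"dz": 0.1525,"wx": 0,"wy": 0,"wz": 0,"fingers": 255},{"dx": -0.0012,"dy": -0.0018,"dz": 0.1525,"wx": 0,"wy": 0,"wz": 0,"fingers": 255},{"dx": -0.0012,"dy": -0.0018,"dz": 0.1525,"wx": 0,"wy": 0,"wz": 0,"fingers": 255},{"dx": -0.0012,"dy": -0.0018,"dz": 0.1525,"wx": 0,"wy": 0,"wz": 0,"fingers": 255}]'

```text
clock: 9.05
tool_pos: [0.45, -0.2115, 0.0375]
tool_rot: [[-0.89, 0.456, 0.0], [0.456, 0.89, 0.0], [-0.0, 0.0, -1.0]]
wrist_force: [0.2, 0.5, 0.9]
width: 0.0116
gripper_force: 30.0
```

```bash
python3 - <<'E'
from h import *
a=.148;m=R.from_euler('z',a).as_matrix()[:2,:2];c=m@[.0004,.0003]+[.4624,.182]
t=m@[-.048,-.026]+c;print(c,t,state()['tool_pos']);go(*t,.18,a+np.pi/2)
p=np.load('w4.npy',allow_pickle=True).item();print(ray(p,(316.8,269),.034))
E
```

```text
[0.46275139 0.1823557 ] [0.41911009 0.14956184] [ 0.45003434 -0.21151429  0.03747528]
shift [ 0.1921  0.3073 -0.1425] turn [array([0.   , 0.   , 0.949]), array([-0.   ,  0.   , -2.192])] q7 1.79
[ 0.49096751 -0.23113139]
```

Call:
jog_arm --steps '[{"dx": 0,"dy": 0,"dz": -0.03,"wx": 0,"wy": 0,"wz": 0,"fingers": 255},{"dx": 0,"dy": 0,"dz": -0.08,"wx": 0,"wy": 0,"wz": 0,"fingers": 255},{"dx": 0.01,"dy": 0.02,"dz": -0.12,"wx": 0,"wy": 0,"wz": 0.1,"fingers": 255},{"dx": 0.192,"dy": 0.3075,"dz": -0.1425,"wx": 0,"wy": 0,"wz": 0.949,"fingers": 255},{"dx": 0.192,"dy": 0.3075,"dz": -0.1425,"wx": 0,"wy": 0,"wz": 0.949,"fingers": 255},{"dx": 0.192,"dy": 0.3075,"dz": -0.1425,"wx": 0,"wy": 0,"wz": 0.949,"fingers": 255},{"dx": 0.192,"dy": 0.3075,"dz": -0.1425,"wx": 0,"wy": 0,"wz": 0.949,"fingers": 255},{"dx": 0.192,"dy": 0.3075,"dz": -0.1425,"wx": 0,"wy": 0,"wz": 0.949,"fingers": 255},{"dx": 0.192,"dy": 0.3075,"dz": -0.1425,"wx": 0,"wy": 0,"wz": 0.949,"fingers": 255},{"dx": 0.192,"dy": 0.3075,"dz": -0.1425,"wx": 0,"wy": 0,"wz": 0.949,"fingers": 255},{"dx": 0.192,"dy": 0.3075,"dz": -0.1425,"wx": 0,"wy": 0,"wz": 0.949,"fingers": 255},{"dx": 0.192,"dy": 0.3075,"dz": -0.1425,"wx": 0,"wy": 0,"wz": 0.949,"fingers": 255}]'

```text
clock: 10.25
tool_pos: [0.4186, 0.1544, 0.1799]
tool_rot: [[-0.155, 0.988, 0.0], [0.988, 0.155, 0.002], [0.002, 0.001, -1.0]]
wrist_force: [-0.8, -0.2, -1.3]
width: 0.012
gripper_force: 30.0
```

Call:
jog_arm --steps '[{"dx": 0,"dy": 0,"dz": 0,"wx": 0,"wy": 0,"wz": 0,"fingers": 255},{"dx": 0,"dy": 0,"dz": 0,"wx": 0,"wy": 0,"wz": 0,"fingers": 255},{"dx": 0,"dy": 0,"dz": 0,"wx": 0,"wy": 0,"wz": 0,"fingers": 255}]'

```text
clock: 10.55
tool_pos: [0.4194, 0.1479, 0.1798]
tool_rot: [[-0.145, 0.989, -0.0], [0.989, 0.145, -0.0], [-0.0, -0.0, -1.0]]
wrist_force: [0.3, -0.1, -1.7]
width: 0.012
gripper_force: 30.0
```

```bash
python3 - <<'E'
from h import *
print(state()['tool_pos']);go(.4191,.1496,.07,.148+np.pi/2)
E
```

```text
[0.41935817 0.14793479 0.17975026]
shift [0.0017 0.     0.1097] turn [array([-0.   ,  0.   , -0.003]), array([0.   , 0.   , 3.139])] q7 -0.02
```

Call:
jog_arm --steps '[{"dx": 0.0017,"dy": 0,"dz": 0.04,"wx": 0,"wy": 0,"wz": -0.003,"fingers": 255},{"dx": 0.0017,"dy": 0,"dz": 0.08,"wx": 0,"wy": 0,"wz": -0.003,"fingers": 255},{"dx": 0.0017,"dy": 0,"dz": 0.092,"wx": 0,"wy": 0,"wz": -0.003,"fingers": 255},{"dx": 0.0017,"dy": 0,"dz": 0.092,"wx": 0,"wy": 0,"wz": -0.003,"fingers": 255},{"dx": 0.0017,"dy": 0,"dz": 0.092,"wx": 0,"wy": 0,"wz": -0.003,"fingers": 255},{"dx": 0.0017,"dy": 0,"dz": 0.092,"wx": 0,"wy": 0,"wz": -0.003,"fingers": 255}]'

```text
clock: 11.15
tool_pos: [0.4203, 0.1514, 0.0893]
tool_rot: [[-0.15, 0.989, 0.002], [0.989, 0.15, 0.001], [0.001, 0.003, -1.0]]
wrist_force: [-0.8, -0.6, -1.9]
width: 0.0116
gripper_force: 30.0
```

```bash
python3 - <<'E'
from h import *
print(state()['tool_pos'],state()['wrist_force']);go(.4191,.1496,.07,.148+np.pi/2)
p=camera_params('wrist');np.save('w5',p,allow_pickle=True)
a=camera('wrist')[:,:,::-1].copy();cv2.imwrite('pics/w5raw.png',a)
m=R.from_euler('z',.148).as_matrix();C=[.46275,.18236,0]
X=[(-.078,.078,.019),(.02,.072,.043),(-.072,.072,.043),(-.072,.024,.043),(.02,.024,.043),(-.074,.074,.019)]
uv=proj(p,np.array(X)@m.T+C);print(np.round(uv,1).tolist())
x0,y0=160,0
c=cv2.resize(a[y0:300,x0:560],None,fx=2,fy=2,interpolation=cv2.INTER_CUBIC)
cv2.imwrite('pics/c7.png',c)
E
```

```text
[0.4202583  0.15138722 0.08925944] [-0.84634659 -0.57014247 -1.9222386 ]
shift [-0.0016 -0.0015  0.0193] turn [array([ 0.003, -0.001,  0.003]), array([ 2.000e-03,  4.000e-03, -3.139e+00])] q7 0.14
[[260.0, 68.1], [455.4, 74.3], [265.4, 73.8], [268.9, 173.7], [445.8, 174.1], [267.7, 76.1]]
```

View pics/c7.png

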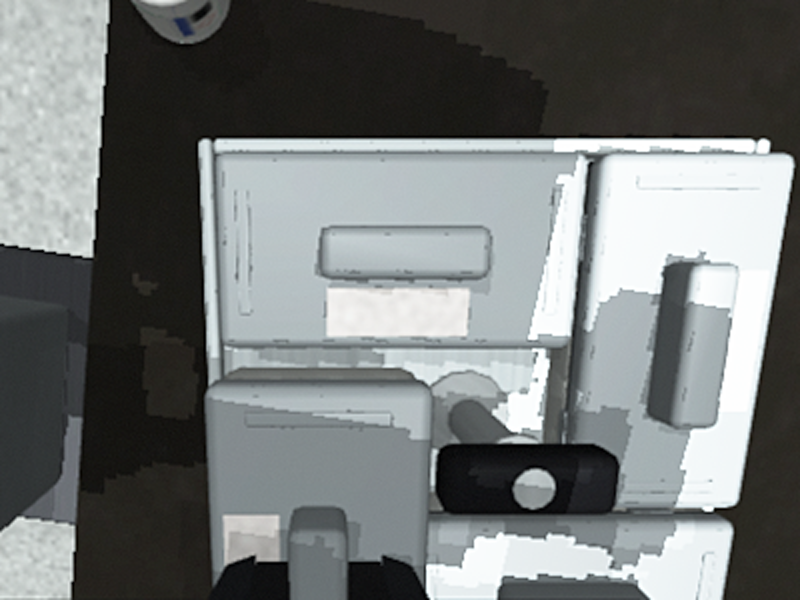

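The view (crop origin (160,0), ×2) shows box 0 seated flat in its place, and the rim corner at (199,140), within 2 px of prediction. Box 1 hovers over its opening. I'll settle, then correct.

Call:
jog_arm --steps '[{"dx": 0,"dy": 0,"dz": 0,"wx": 0,"wy": 0,"wz": 0,"fingers": 255},{"dx": 0,"dy": 0,"dz": 0,"wx": 0,"wy": 0,"wz": 0,"fingers": 255},{"dx": 0,"dy": 0,"dz": 0,"wx": 0,"wy": 0,"wz": 0,"fingers": 255},{"dx": 0,"dy": 0,"dz": 0,"wx": 0,"wy": 0,"wz": 0,"fingers": 255}]'

```text
clock: 11.6
tool_pos: [0.4191, 0.1512, 0.0879]
tool_rot: [[-0.151, 0.989, 0.0], [0.989, 0.151, 0.0], [0.0, 0.0, -1.0]]
wrist_force: [0.5, -0.4, -1.6]
width: 0.0115
gripper_force: 30.0
```

```bash
python3 - <<'E'
from h import *
s=state();print(s['tool_pos'],s['wrist_force'],s['dq'].max());go(.4192,.1491,.0465,.147+np.pi/2)
E
```

```text
[0.41905765 0.15116267 0.087918  ] [ 0.45127714 -0.37548502 -1.5506766 ] 0.0022838637877135807
shift [-0.0021 -0.0002  0.0414] turn [array([ 0.   , -0.   ,  0.004]), array([ 0.   ,  0.   , -3.137])] q7 0.14
```

Call:
jog_arm --steps '[{"dx": -0.0021,"dy": -0.0002,"dz": 0,"wx": 0,"wy": 0,"wz": 0.003,"fingers": 255},{"dx": -0.0021,"dy": -0.0002,"dz": 0,"wx": 0,"wy": 0,"wz": 0.003,"fingers": 255},{"dx": -0.0021,"dy": -0.0002,"dz": 0.012,"wx": 0,"wy": 0,"wz": 0.003,"fingers": 255},{"dx": -0.0021,"dy": -0.0002,"dz": 0.024,"wx": 0,"wy": 0,"wz": 0.003,"fingers": 255},{"dx": -0.0021,"dy": -0.0002,"dz": 0.034,"wx": 0,"wy": 0,"wz": 0.003,"fingers": 255},{"dx": -0.0021,"dy": -0.0002,"dz": 0.04,"wx": 0,"wy": 0,"wz": 0.003,"fingers": 255},{"dx": -0.0021,"dy": -0.0002,"dz": 0.0408,"wx": 0,"wy": 0,"wz": 0.003,"fingers": 255},{"dx": -0.0021,"dy": -0.0002,"dz": 0.0408,"wx": 0,"wy": 0,"wz": 0.003,"fingers": 255}]'

```text
clock: 12.4
tool_pos: [0.419, 0.1487, 0.0466]
tool_rot: [[-0.147, 0.989, -0.001], [0.989, 0.147, -0.0], [-0.0, -0.001, -1.0]]
wrist_force: [-0.2, -0.1, -1.0]
width: 0.0119
gripper_force: 30.0
```

Call:
jog_arm --steps '[{"dx": 0,"dy": 0,"dz": 0.0008,"wx": 0,"wy": 0,"wz": 0,"fingers": 255},{"dx": 0,"dy": 0,"dz": 0.0008,"wx": 0,"wy": 0,"wz": 0,"fingers": 170},{"dx": 0,"dy": 0,"dz": 0.0008,"wx": 0,"wy": 0,"wz": 0,"fingers": 170},{"dx": 0,"dy": 0,"dz": 0.0008,"wx": 0,"wy": 0,"wz": 0,"fingers": 170},{"dx": 0,"dy": 0,"dz": 0.0008,"wx": 0,"wy": 0,"wz": 0,"fingers": 170},{"dx": 0,"dy": 0,"dz": -0.03,"wx": 0,"wy": 0,"wz": 0,"fingers": 170},{"dx": 0,"dy": 0,"dz": -0.07,"wx": 0,"wy": 0,"wz": 0,"fingers": 150},{"dx": 0,"dy": 0,"dz": -0.11,"wx": 0,"wy": 0,"wz": 0,"fingers": 150},{"dx": 0,"dy": 0,"dz": -0.11,"wx": 0,"wy": 0,"wz": 0,"fingers": 150}]'

```text
clock: 13.3
tool_pos: [0.4218, 0.15, 0.1608]
tool_rot: [[-0.147, 0.989, 0.006], [0.989, 0.147, 0.004], [0.003, 0.007, -1.0]]
wrist_force: [0.4, 0.6, -0.5]
width: 0.0361
gripper_force: 0.0
```

```bash
python3 - <<'E'
from h import *
s=state();print(s['tool_pos'],s['wrist_force']);go(.4627,.1821,.15,.147)
p=camera_params('wrist');a=camera('wrist')[:,:,::-1].copy();cv2.imwrite('pics/w6.png',a);np.save('w6',p,allow_pickle=True)
E
```

```text
[0.42181731 0.14999889 0.16083573] [ 0.43819181  0.55979023 -0.47396179]
shift [0.0257 0.0451 0.0112] turn [array([ 0.003, -0.008,  1.572]), array([ 0.008,  0.003, -1.57 ])] q7 0.03
```

Call:
jog_arm --steps '[{"dx": 0.0257,"dy": 0.045,"dz": 0,"wx": 0,"wy": 0,"wz": -1.57,"fingers": 150},{"dx": 0.0257,"dy": 0.045,"dz": 0,"wx": 0,"wy": 0,"wz": -1.57,"fingers": 150},{"dx": 0.0257,"dy": 0.045,"dz": 0,"wx": 0,"wy": 0,"wz": -1.57,"fingers": 150},{"dx": 0.0257,"dy": 0.045,"dz": 0,"wx": 0,"wy": 0,"wz": -1.57,"fingers": 150},{"dx": 0.0257,"dy": 0.045,"dz": 0,"wx": 0,"wy": 0,"wz": -1.57,"fingers": 150},{"dx": 0.0257,"dy": 0.045,"dz": 0,"wx": 0,"wy": 0,"wz": -1.57,"fingers": 150},{"dx": 0.0257,"dy": 0.045,"dz": 0,"wx": 0,"wy": 0,"wz": -1.57,"fingers": 150},{"dx": 0.0257,"dy": 0.045,"dz": 0,"wx": 0,"wy": 0,"wz": -1.57,"fingers": 150},{"dx": 0.0257,"dy": 0.045,"dz": 0,"wx": 0,"wy": 0,"wz": -1.57,"fingers": 150},{"dx": 0.0257,"dy": 0.045,"dz": 0,"wx": 0,"wy": 0,"wz": -1.57,"fingers": 150},{"dx": 0.0257,"dy": 0.045,"dz": 0,"wx": 0,"wy": 0,"wz": -1.57,"fingers": 150},{"dx": 0.0257,"dy": 0.045,"dz": 0,"wx": 0,"wy": 0,"wz": -1.57,"fingers": 150}]'

```text
clock: 14.55
tool_pos: [0.4589, 0.1807, 0.1557]
tool_rot: [[-0.989, -0.147, -0.002], [-0.147, 0.989, -0.0], [0.002, -0.0, -1.0]]
wrist_force: [0.5, -0.6, 0.6]
width: 0.0364
gripper_force: 0.0
```

Call:
jog_arm --steps '[{"dx": 0,"dy": 0,"dz": 0,"wx": 0,"wy": 0,"wz": 0,"fingers": 150},{"dx": 0,"dy": 0,"dz": 0,"wx": 0,"wy": 0,"wz": 0,"fingers": 150},{"dx": 0,"dy": 0,"dz": 0,"wx": 0,"wy": 0,"wz": 0,"fingers": 150},{"dx": 0,"dy": 0,"dz": 0,"wx": 0,"wy": 0,"wz": 0,"fingers": 150}]'

```text
clock: 14.95
tool_pos: [0.4598, 0.1811, 0.1569]
tool_rot: [[-0.989, -0.146, -0.0], [-0.146, 0.989, -0.0], [0.0, -0.0, -1.0]]
wrist_force: [0.0, -0.1, 0.1]
width: 0.0362
gripper_force: 0.0
```

```bash
python3 - <<'E'
from h import *
s=state();print(s['tool_pos'],s['wrist_force']);go(.4627,.1821,.062,.147)
p=camera_params('wrist');a=camera('wrist')[:,:,::-1].copy();cv2.imwrite('pics/w7.png',a);np.save('w7',p,allow_pickle=True)
g=cv2.cvtColor(a,cv2.COLOR_BGR2GRAY)
M=R.from_euler('z',.147).as_matrix()
D=lambda X:proj(p,np.array(X)@M.T+[.4627,.1821,0])
uv=D([(.019,.007,.087),(.019,-.007,.087),(-.019,-.007,.087),(-.019,.007,.087),(0,0,.087)]);print(np.round(uv).tolist())
u0,v0=uv.min(0).astype(int)-12;u1,v1=uv.max(0).astype(int)+12
n,l,st,c=cv2.connectedComponentsWithStats((g[v0:v1,u0:u1]<60).astype(np.uint8))
print(u0,v0,u1,v1,st[1:][st[1:,4]>20].tolist(),c[1:][st[1:,4]>20].tolist())
for z,t in((.043,'lids'),(.0585,'ribs')):
  L=[]
  for cx,cy,al in((-.026,.048,0),(-.048,-.026,1),(.026,-.048,0),(.048,.026,1)):
    r=rect(.092,.048) if t=='lids' else rect(.04,.012)
    if al:r=r[:,::-1]
    L.append(D([(cx+x,cy+y,z) for x,y in r]))
  b=a
  for q in L: cv2.polylines(b,[q.round().astype(np.int32)],1,(0,0,255))
cv2.imwrite('pics/w7o.png',b)
for y in range(v0,v1,6): print(y,g[y,u0:u1:3].tolist())
E
```

```text
[0.4598062  0.18112008 0.15692346] [ 0.0360833  -0.14192327  0.14926761]
shift [-0.003   0.0006  0.0949] turn [array([-0.   ,  0.   ,  3.141]), array([-0., -0., -0.])] q7 1.36
[[332.0, 281.0], [310.0, 281.0], [309.0, 223.0], [332.0, 223.0], [321.0, 253.0]]
297 211 344 293 [[13, 7, 34, 61, 1131]] [[24.02740937223696, 36.657824933687]]
211 [178, 176, 230, 214, 134, 149, 153, 148, 151, 153, 154, 146, 154, 180, 162, 152]
217 [181, 255, 255, 241, 202, 151, 144, 110, 99, 135, 139, 152, 150, 140, 186, 154]
223 [150, 145, 250, 234, 116, 12, 16, 18, 14, 17, 15, 8, 156, 142, 164, 152]
229 [149, 132, 251, 220, 201, 13, 18, 19, 21, 19, 18, 18, 133, 166, 142, 151]
235 [213, 137, 253, 249, 255, 11, 18, 16, 18, 20, 18, 13, 191, 225, 228, 200]
241 [207, 203, 255, 254, 245, 14, 18, 17, 17, 21, 17, 13, 192, 228, 217, 207]
247 [164, 137, 254, 255, 168, 11, 10, 158, 147, 153, 13, 13, 135, 209, 180, 144]
253 [148, 89, 97, 97, 107, 11, 133, 128, 129, 126, 136, 11, 92, 97, 97, 98]
259 [43, 64, 65, 64, 71, 14, 13, 19, 96, 23, 14, 17, 53, 50, 52, 52]
265 [134, 144, 148, 149, 161, 12, 16, 14, 16, 15, 14, 10, 161, 150, 150, 149]
271 [152, 166, 166, 167, 181, 10, 14, 14, 15, 16, 13, 8, 176, 167, 166, 164]
277 [241, 255, 167, 139, 167, 56, 3, 3, 7, 6, 5, 55, 166, 167, 164, 165]
283 [222, 251, 149, 137, 255, 243, 223, 226, 175, 255, 254, 223, 215, 150, 149, 168]
289 [237, 250, 249, 240, 247, 247, 247, 247, 250, 251, 252, 82, 80, 81, 80, 79]
```

The bar (columns 310–332, cap at row 252.5) sits where predicted, and the force readings say box 1 is seated. Now I'll take the handle.

Call:
jog_arm --steps '[{"dx": -0.003,"dy": 0.0006,"dz": 0.03,"wx": 0,"wy": 0,"wz": 0,"fingers": 150},{"dx": -0.003,"dy": 0.0006,"dz": 0.06,"wx": 0,"wy": 0,"wz": 0,"fingers": 150},{"dx": -0.003,"dy": 0.0006,"dz": 0.08,"wx": 0,"wy": 0,"wz": 0,"fingers": 150},{"dx": -0.003,"dy": 0.0006,"dz": 0.0945,"wx": 0,"wy": 0,"wz": 0,"fingers": 150},{"dx": -0.003,"dy": 0.0006,"dz": 0.0945,"wx": 0,"wy": 0,"wz": 0,"fingers": 150},{"dx": -0.003,"dy": 0.0006,"dz": 0.0945,"wx": 0,"wy": 0,"wz": 0,"fingers": 150},{"dx": -0.003,"dy": 0.0006,"dz": 0.0945,"wx": 0,"wy": 0,"wz": 0,"fingers": 150}]'

```text
clock: 15.7
tool_pos: [0.4634, 0.1824, 0.0634]
tool_rot: [[-0.989, -0.147, 0.001], [-0.147, 0.989, 0.001], [-0.002, 0.0, -1.0]]
wrist_force: [-0.1, -0.1, -0.3]
width: 0.0361
gripper_force: 0.0
```

```bash
python3 - <<'E'
from h import *
s=state();print(s['tool_pos'],s['wrist_force']);go(.4627,.1821,.062,.147)
E
```

```text
[0.46343838 0.18237962 0.06340559] [-0.11221504 -0.09912771 -0.29067161]
shift [ 0.0008 -0.0002  0.0014] turn [array([-2.000e-03,  1.000e-03, -3.141e+00]), array([0.   , 0.002, 0.   ])] q7 1.41
```

Close, then start the lift gently.

Call:
jog_arm --steps '[{"dx": 0.0005,"dy": 0,"dz": 0.001,"wx": 0,"wy": 0,"wz": 0,"fingers": 150},{"dx": 0.0005,"dy": 0,"dz": 0.001,"wx": 0,"wy": 0,"wz": 0,"fingers": 255},{"dx": 0.0005,"dy": 0,"dz": 0.001,"wx": 0,"wy": 0,"wz": 0,"fingers": 255},{"dx": 0.0005,"dy": 0,"dz": 0.001,"wx": 0,"wy": 0,"wz": 0,"fingers": 255},{"dx": 0.0005,"dy": 0,"dz": 0.001,"wx": 0,"wy": 0,"wz": 0,"fingers": 255},{"dx": 0.0005,"dy": 0,"dz": 0.001,"wx": 0,"wy": 0,"wz": 0,"fingers": 255},{"dx": 0.0005,"dy": 0,"dz": -0.002,"wx": 0,"wy": 0,"wz": 0,"fingers": 255},{"dx": 0.0005,"dy": 0,"dz": -0.005,"wx": 0,"wy": 0,"wz": 0,"fingers": 255},{"dx": 0.0005,"dy": 0,"dz": -0.008,"wx": 0,"wy": 0,"wz": 0,"fingers": 255},{"dx": 0.0005,"dy": 0,"dz": -0.008,"wx": 0,"wy": 0,"wz": 0,"fingers": 255},{"dx": 0.0005,"dy": 0,"dz": -0.008,"wx": 0,"wy": 0,"wz": 0,"fingers": 255}]'

```text
clock: 16.8
tool_pos: [0.4621, 0.1819, 0.0704]
tool_rot: [[-0.989, -0.147, -0.0], [-0.147, 0.989, -0.0], [0.0, -0.0, -1.0]]
wrist_force: [-0.5, 0.1, -8.3]
width: 0.0135
gripper_force: 30.0
```

```bash
python3 - <<'E'
from h import *
s=state();print(s['tool_pos'],s['wrist_force'],s['torque'],s['width'],s['gripper_force'],s['tool_rot'][:,2])
E
```

```text
[0.4621257  0.18188436 0.07042741] [-0.45691252  0.14326779 -8.2907495 ] [ 0.05501294  0.0156907  -0.01116645] 0.013509965252223043 29.99933660030365 [-1.58301043e-04 -1.62828702e-04 -9.99999974e-01]
```

Call:
jog_arm --steps '[{"dx": 0,"dy": 0,"dz": -0.005,"wx": 0,"wy": 0,"wz": 0,"fingers": 255},{"dx": 0,"dy": 0,"dz": -0.015,"wx": 0,"wy": 0,"wz": 0,"fingers": 255},{"dx": 0,"dy": 0,"dz": -0.028,"wx": 0,"wy": 0,"wz": 0,"fingers": 255},{"dx": 0,"dy": 0,"dz": -0.042,"wx": 0,"wy": 0,"wz": 0,"fingers": 255},{"dx": 0,"dy": 0,"dz": -0.056,"wx": 0,"wy": 0,"wz": 0,"fingers": 255},{"dx": 0,"dy": 0,"dz": -0.07,"wx": 0,"wy": 0,"wz": 0,"fingers": 255},{"dx": 0,"dy": 0,"dz": -0.082,"wx": 0,"wy": 0,"wz": 0,"fingers": 255},{"dx": 0,"dy": 0,"dz": -0.09,"wx": 0,"wy": 0,"wz": 0,"fingers": 255},{"dx": 0,"dy": 0,"dz": -0.094,"wx": 0,"wy": 0,"wz": 0,"fingers": 255},{"dx": 0,"dy": 0,"dz": -0.094,"wx": 0,"wy": 0,"wz": 0,"fingers": 255},{"dx": 0,"dy": 0,"dz": -0.094,"wx": 0,"wy": 0,"wz": 0,"fingers": 255},{"dx": 0,"dy": 0,"dz": -0.094,"wx": 0,"wy": 0,"wz": 0,"fingers": 255}]'

```text
clock: 18.0
tool_pos: [0.4618, 0.1818, 0.1639]
tool_rot: [[-0.989, -0.147, -0.001], [-0.147, 0.989, -0.001], [0.001, -0.0, -1.0]]
wrist_force: [0.1, -0.4, -7.1]
width: 0.0132
gripper_force: 30.0
```

Call:
jog_arm --steps '[{"dx": 0,"dy": 0,"dz": 0,"wx": 0,"wy": 0,"wz": 0,"fingers": 255},{"dx": 0,"dy": 0,"dz": 0,"wx": 0,"wy": 0,"wz": 0,"fingers": 255},{"dx": 0,"dy": 0,"dz": 0,"wx": 0,"wy": 0,"wz": 0,"fingers": 255},{"dx": 0,"dy": 0,"dz": 0,"wx": 0,"wy": 0,"wz": 0,"fingers": 255},{"dx": 0,"dy": 0,"dz": 0,"wx": 0,"wy": 0,"wz": 0,"fingers": 255}]'

```text
clock: 18.5
tool_pos: [0.4622, 0.182, 0.1645]
tool_rot: [[-0.989, -0.147, -0.0], [-0.147, 0.989, -0.0], [0.0, -0.0, -1.0]]
wrist_force: [-0.4, 0.6, -7.8]
width: 0.0134
gripper_force: 30.0
```

```bash
python3 - <<'E'
from h import *
p=camera_params('wrist');s=state();print(s['clock'],s['tool_pos'],s['wrist_force'],s['torque'],s['width'],abs(s['dq']).max(),s['tool_rot'][:,2])
# carrier is now rigid with tool: compare edges seen in camera with w7 via lids predicted from handle
a=camera('wrist')[:,:,::-1].copy();cv2.imwrite('pics/end.png',a)
g=cv2.cvtColor(a,cv2.COLOR_BGR2GRAY);T=s['tool_rot'];o=s['tool_pos']-[0,0,.062]
M=np.c_[-T[:,0],T[:,1],[0,0,1]]
ht=lambda x,y,z:proj(p,M@[x,y,z]+o)[0].round(1).tolist()
for n,(cx,cy) in{'b0':(-.026,.048),'b1':(-.048,-.026)}.items():
    r=rect(.04,.012) if n=='b0' else rect(.04,.012)[:,::-1]
    print(n,'rib',[ht(cx+x,cy+y,.0585) for x,y in r])
print('rim',ht(-.078,-.078,.019),ht(-.078,.078,.019))
E
```

```text
18.5 [0.46224011 0.18198821 0.16447967] [-0.44913244  0.56769316 -7.82101797] [ 0.01456626 -0.00779367  0.03982652] 0.013419925311921512 0.0025250280978048757 [-2.80154913e-05 -2.96840218e-05 -9.99999999e-01]
b0 rib [[442.9, 282.0], [415.6, 282.0], [422.6, 191.7], [451.9, 191.7]]
b1 rib [[305.6, 201.3], [305.3, 172.0], [206.3, 172.0], [208.8, 201.3]]
rim [160.5, 113.5] [479.6, 113.4]
```

```bash
python3 - <<'E'
import cv2,numpy as np
g=cv2.cvtColor(cv2.imread('pics/end.png'),cv2.COLOR_BGR2GRAY).astype(int)
for c in(175,240,320,400,465): 
    d=np.diff(g[95:135,c]);print(c,'rim row',95+int(d.argmax()))
for r in(118,): print([ (i+140) for i in np.where(abs(np.diff(g[r,140:500]))>60)[0]])
E
```

```text
175 rim row 112
240 rim row 112
320 rim row 112
400 rim row 112
465 rim row 113
[np.int64(159), np.int64(160), np.int64(377), np.int64(476), np.int64(477)]
```

The rim is level and within 2 px of prediction, and the arm is still. Handing in.

```bash
python3 -c "
from station import *
print(job_done())"
```

```text
the job is handed in; nothing more can be done
None
```

Both loose boxes are in the tray, and the carrier is held still and level by its T handle about 10 cm above the bench; job handed in at 18.5 s (box 1's seating was judged from force and height only, as I had no picture views left).

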